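Close and clamp a loaded praline keeper

TASK

Close up the loaded praline box: slip the lid's plain edge under the fixed lip and lower the brass-striped edge, then swing the clamp over until it holds the lid flush against its springy seal, by feel and without crushing it. Then press the red pump head right down to its stop and let it come back up. Leave the jar, the bowl and the pen alone.

Things in the scene. Friction and masses are not known exactly. Their poses are not given: they have to be found in the camera images.
- box: Open steel box full of pralines, fixed to the table: 130 (x) x 120 (y) x 45 mm high, walls 6 mm, inside 118 x 108 mm. Origin: centre of its underside; z up. The fixed lip is at its -x side (nearest the robot), the clamp outside its +x wall.
- lip (a point): Middle of the free edge of the fixed lip, on its underside: box x = -55.5, z = 54.5 mm (9.5 mm above the rim). The lip is 100 mm wide in y and 3 mm thick; behind it a riser's inner face stands at box x = -69 mm. The rib under the lid is deeper than this gap, so the lid gets in only tilted, plain edge down (about 0.2 rad), and pushed toward -x.
- seal_top (a point): Middle of the top of the black rubber seal strip on the +x rim (fixed mark: box x = 62, z = 49 mm). The strip stands 4 mm proud of the rim and is sprung: 1.5 N to start it, 5.5 N to push it level with the rim.
- lid: Loose white lid, 0.18 to 0.35 kg. Origin: centre of the underside of its rib; z up. Plate 130 (x) x 120 (y) x 6 mm, z = 10 to 16 mm; below it a rib frame 10 mm deep, 110 x 100 mm outside (4 mm clear in the box all round). Brass stripe on top along the +x edge, plain edge at -x. Closed, it has the box's orientation and its origin is 35 mm above the box's.
- lid_grip (a point): Centre of the lid's black grip block, 28 mm above the lid's origin. The block is 44 (x) x 36 (y) x 24 mm high (lid z = 16 to 40 mm), to be gripped across y; the red pump head rises from its middle.
- lid_plain_edge (a point): Middle of the lid's plain edge (lid x = -65 mm), on the plate's underside (lid z = 10 mm). Belongs under the lip: box x about -65 mm, z about 45 mm.
- lid_brass_edge (a point): Middle of the brass-striped edge (lid x = +65 mm), on the plate's underside (lid z = 10 mm). 45 mm above the box's underside when flush on the rim, about 49 mm when it only rests on the seal.
- pump (a joint): Pump head stroke in m: 0 up, 0.009 at the stop. Sprung: 2 N to start, 6 N at the stop; rises again by itself.
- pump_top (a point): Centre of the top of the red pump head (24 mm disc), 56 mm above the lid's origin when up.
- clamp (a joint): Clamp arm angle, rad: 1.6 to 1.8 open at the start (nose upright, knob leaning away), near 0 closed (nose level over the lid), least -0.3. Turns about the box's y; stays where left (0.45 N m friction, 6 to 7 N at the knob). Under the nose, 52 mm from the hinge, a rubber foot on a screw, set differently each time by up to 12 mm (point foot_mount tells how to feel for it).
- foot_mount (a point): Underside of the nose's end, over the rubber foot, whose setting is not reported: the foot meets the lid at a clamp angle between about -0.05 and 0.18, with the lid flush 0.07 rad further. Beyond the steady 6 to 7 N, pressing the lid flush takes 3 to 4 N more at the knob, then the force climbs steeply; stop some 8 N above the steady force. Over 20 N from the foot crushes the lid.
- clamp_hinge (a point): Point on the clamp's hinge axis: box x = 98 mm, z = 60 mm.
- clamp_knob (a point): Centre of the red barrel knob (26 mm diameter, 22 mm wide along the box's y) on the clamp's handle, 70 mm from the hinge; moves with the arm: at angle q it lies at box x = 98 - 70 sin(30 deg - q), z = 60 + 70 cos(30 deg - q) mm. Can be pinched across its flat ends to raise it, then pushed over from behind with the fingers.
- spice_jar: Bystander: loose spice jar, 41 mm diameter, 105 mm high; origin under its centre.
- nib_bowl: Bystander: loose small bowl, 76 mm diameter, 35 mm high; origin under its centre.
- pen: Bystander: loose blue and white marker pen, 135 mm long, 17 mm thick; origin under its centre.

How it is judged (in metres and radians):
On the way, in this order (a step that is already met when the one before it is completed fails the run):
1. the lid lies on the box with its plain edge under the lip (x of lid_plain_edge in the frame of box below -0.0585 m and z of lid_plain_edge in the frame of box below 0.0485 m and y of lid_brass_edge in the frame of box between -0.008 and 0.008 m and z of lid_brass_edge in the frame of box below 0.056 m), for 0.2 s.
2. the clamp holds the lid flush (x of lid_plain_edge in the frame of box below -0.0585 m and z of lid_plain_edge in the frame of box below 0.0485 m and z of lid_brass_edge in the frame of box below 0.0467 m and value of joint clamp below 0.3 rad), for 0.2 s.
3. the pump head is pressed to its stop, the clamp still closed (value of joint pump above 0.0075 m and value of joint clamp below 0.3 rad), for 0.1 s.
At the end, for the whole second after the job is handed in: The lid lies on the box at rest with its plain edge under the lip (at least 3 mm, and within 3.5 mm of the rim's height), within 8 mm sideways; the clamp (below 0.3 rad) holds the brass edge down to within 1.7 mm of the rim; the pump head is up again (within 3 mm) (all of step 2 and y of lid_brass_edge in the frame of box between -0.008 and 0.008 m and value of joint pump below 0.003 m and linear speed of lid below 0.02 m/s); the robot touches nothing.
It fails at once if the clamp crushes the lid (contact forces of lid, foot, seal and rim add up to over 55 N, some 23 N from the foot, with the pump head up) (contact force between lid and box above 55 N and value of joint clamp below 0.4 rad and value of joint pump below 0.005 m).
It fails at once if the spice jar is pushed away (more than 30 mm) (distance of spice_jar from where it was at the start of the episode above 0.03 m).
It fails at once if the nib bowl is pushed away (more than 30 mm) (distance of nib_bowl from where it was at the start of the episode above 0.03 m).
It fails at once if the pen is pushed away (more than 30 mm) (distance of pen from where it was at the start of the episode above 0.03 m).
It also fails if it takes over 72 s, if anything falls off the work surface, if the arm or the gripper's body presses on something with over 40 N, if the wrist force passes 120 N, or if a joint passes its speed limit or range.

ROBOT

A 6-joint arm with a two-finger parallel gripper is mounted at the origin on a cart in front of the work surface, level with it; the furniture and walls round the work are solid. World frame = base frame: x ahead of the robot, y to its left, z up, the work surface at z = 0. Lengths are in m, angles in degrees, forces in N, time in s.
With the tool pointing down it reaches from about 0.4 to 0.825 m from the base axis. Payload 7 kg.
Tool frame: the origin (TCP) lies midway between the tips of the shut fingers; the grasp point (between the pads) lies 19 mm behind it; z points along the fingers, y is the line along which they close (so a half turn about z gives the same grasp; the last joint's range is limited). The gripper opens to 88 mm and grips with 3 to 60 N. Pads are 19 mm wide; open, the fingers measure 130 mm over their backs; the gripper's body (78 mm by 193 mm) begins 47 mm behind the grasp point.
Start: joints at [92.023, 20.546, 0.682, 0, -70.136, -16.507], TCP at [0.169, 0.654, 0.227] pointing down, gripper open.
Joint ranges: [-176.03, 176.03], [-82.01, 121.73], [-58.28, 71.71], [-173.87, 95.51], [-174.79, -0.11], [-173.66, 173.66]. Speed limits (degrees/s): [136.94, 136.94, 172.46, 180, 180, 180].

INTERFACE

Orientations are given as a 3x3 rotation matrix whose columns are the frame's x, y, z axes.
In Python, from rig import robot, jaws, solver, imaging, order, nets gives the robot as it stands. Calls block until the motion is done:
- robot.goto(position, orientation): joint-space move of the TCP to a pose.
- robot.servo_line(position, ori=None, speed=0.15): straight line of the TCP; ori=None keeps the orientation; speed is the mean speed in m/s.
- robot.movej(angles): joint-space move.
- jaws.move_gripper(opening): opening from 0.0 (shut) to 1.0 (fully open); the grip force is fixed at half the most; returns when the fingers have stopped.
- robot.dwell(seconds).
- solver.ik(position, orientation): joint angles nearest the present ones, or None.
- robot.get_state(): the state.
- imaging.grab_frame(name): name is "scene" or "top" or "wrist"; returns (picture, depth): 420x560x3 uint8, red, green, blue; 420x560 float32, m along the optical axis (not along the pixel's ray), 0 where there is no reading.
- imaging.camera_info(name): a dict with "vfov" (degrees; the focal length in pixels is half the picture's height over the tangent of half this angle, whatever the lens; pixels are square), "cx", "cy" (the principal point, pixels), "view" (4x4, takes a point from world to camera coordinates); the wrist camera has in their place "T_tool_cam" (4x4, takes a point from camera to tool coordinates, whose origin is the TCP and whose axes are the flange's). Camera axes: x right, y down, z forward; pixel columns grow to the right and rows downward; lengths in m; the calibration is good to about 2 mm. A picture is of the moment at which its call begins: read the wrist's pose just before it. camera_info takes no time and is no camera call.
A pose or a line that the arm cannot do raises robot.Unreachable and nothing moves.
- order.job_done(): hands the job in; it is judged then, once.
Trained networks look in the newest picture that a camera, given by its name, has taken for a name from the list of things; names that differ only in an ending like _2 or _b are one class to them, and where a whole thing is asked for, a point or a joint stands for the part that bears it (a point fixed in the world has none). Each returns a list of dicts, best first, with "p" (0 to 1); they miss things now and then, are a little off and sometimes report something else, mostly with a low value. They report only what shows in the picture. A call takes as long as a camera call.
- nets.search_frame(camera, label): "bbox" ([centre column, centre row, width, height] in pixels, round what is visible of it).
- nets.landmark_of(camera, label): "pixel" ([column, row] in pixels: a listed point, or the origin of a listed thing).
The state is a dict: "t": time; "qpos": joint angles; "qvel": joint speeds; "effort": joint torques, N m; "position": TCP position; "tcp_rot": TCP orientation; "force": force on the tool from outside, world axes, zero at the start; "ft_torque": the same for the moment, N m; "grip_width": opening from 0.0 (shut) to 1.0 (fully open); "finger_force": force on a finger pad.
Only numpy, scipy, OpenCV 4.12 (cv2) and the standard library are available. Lean on these libraries where they do the work, as an engineer would, in place of code of your own. Each camera call takes 0.05 s, during which the arm holds its last target. There are 200 camera calls.

## Working session

There is one attempt and no reset: what is moved stays moved. The work goes in short steps, each a Python script; the robot and the scene stay as the last script left them, time stands still between calls to the robot, and variables do not carry over. Pictures are saved under pics/ and viewed, at most 10 in all, crops included, and the job is handed in when it is done.

```bash
ls; mkdir -p pics; cat > h.py <<'E'
import numpy as np, cv2
from rig import robot, jaws, solver, imaging, order, nets
def cam(name, st=None):
    c=imaging.camera_info(name)
    f=210/np.tan(np.radians(c["vfov"])/2)
    if "view" in c: T=np.linalg.inv(np.array(c["view"]))
    else:
        W=np.eye(4); W[:3,:3]=st["tcp_rot"]; W[:3,3]=st["position"]; T=W@np.array(c["T_tool_cam"])
    return f,c["cx"],c["cy"],T
def unproj(C,px,d):
    f,cx,cy,T=C
    p=np.array([(px[0]-cx)*d/f,(px[1]-cy)*d/f,d,1.]); return (T@p)[:3]
def ray_z(C,px,z):
    a=unproj(C,px,0.); b=unproj(C,px,1.); s=(z-a[2])/(b[2]-a[2]); return a+s*(b-a)
def cloud(C,dep):
    f,cx,cy,T=C
    v,u=np.mgrid[0:420,0:560]
    P=np.stack([(u-cx)*dep/f,(v-cy)*dep/f,dep],-1)
    return P@T[:3,:3].T+T[:3,3]
def save(n,im): cv2.imwrite("pics/"+n,im[:,:,::-1])
E
python3 - <<'E'
from h import *
s=robot.get_state(); print(s)
for n in ("scene","top"):
    im,d=imaging.grab_frame(n); save(n+"0.png",im); np.save(n+"0.npy",d)
    C=cam(n); print(n,imaging.camera_info(n))
    for l in ["box","lip","seal_top","lid","lid_grip","lid_plain_edge","lid_brass_edge","pump_top","clamp_hinge","clamp_knob","foot_mount","spice_jar","nib_bowl","pen"]:
        r=nets.landmark_of(n,l)
        for x in r[:1]:
            u,v=[int(round(k)) for k in x["pixel"]]
            dd=d[min(max(v,0),419),min(max(u,0),559)]
            print(l,round(x["p"],2),u,v,np.round(unproj(C,x["pixel"],dd),4))
E
```

```text
pics
rig.py
{'t': 0.0, 'qpos': array([ 9.20217528e+01,  2.05909510e+01,  6.33414704e-01, -2.19810281e-02,
       -7.01356846e+01, -1.65079516e+01]), 'qvel': array([ 0.00828465,  0.08951462, -0.01496827,  0.01674907, -0.01338971,
        0.10345226]), 'effort': array([-9.85442566e-04, -5.82706618e+01,  2.93063271e+01,  6.99747115e+00,
        6.99141747e-03, -1.60666855e-04]), 'position': array([0.16872948, 0.65305682, 0.22561957]), 'tcp_rot': array([[ 9.68175250e-01, -2.50273036e-01, -3.03191642e-04],
       [-2.50273193e-01, -9.68173871e-01, -1.63870418e-03],
       [ 1.16581246e-04,  1.66243357e-03, -9.99998611e-01]]), 'force': array([ 0.35288708, -0.32570631,  0.10118164]), 'ft_torque': array([0.01459157, 0.01234099, 0.04450731]), 'finger_force': 0.0, 'grip_width': 0.9939978745036213}
scene {'vfov': 53.3325175419466, 'cx': 286.7867018584704, 'cy': 211.59118838409725, 'view': array([[ 0.8453248 , -0.53409635,  0.01292602, -0.63514216],
       [-0.35696059, -0.58263926, -0.73014425,  0.1247443 ],
       [ 0.39749858,  0.61259496, -0.68317076,  0.95413073],
       [ 0.        ,  0.  
[... 925 characters left out ...]
,  0.        ,  1.        ]])}
box 0.77 309 226 [ 0.508  -0.3037  0.0198]
lip 0.81 318 246 [ 0.4587 -0.3255  0.0059]
seal_top 0.67 313 200 [ 0.5714 -0.3137  0.0412]
lid 0.92 214 228 [ 0.503  -0.0725  0.0544]
lid_grip 0.6 208 226 [ 0.5088 -0.0588  0.052 ]
lid_plain_edge 0.69 214 254 [ 0.44   -0.0652  0.0103]
lid_brass_edge 0.86 210 202 [ 0.5709 -0.0518  0.0031]
pump_top 0.64 210 228 [ 0.5021 -0.0633  0.0544]
clamp_hinge 0.89 311 181 [ 0.6097 -0.3074  0.0933]
clamp_knob 0.74 313 153 [ 0.675  -0.3125  0.1031]
foot_mount 0.63 311 179 [ 0.6108 -0.3072  0.1147]
spice_jar 0.84 357 182 [ 0.6043 -0.4146  0.1033]
nib_bowl 0.7 258 163 [ 0.6659 -0.177   0.0244]
pen 0.73 385 229 [ 0.4981 -0.4927  0.0158]
```

```bash
python3 - <<'E'
import cv2,numpy as np
a=cv2.imread("pics/scene0.png")[140:350,150:430]; b=cv2.imread("pics/top0.png")[120:290,160:440]
o=np.vstack([cv2.resize(a,None,fx=1.6,fy=1.6),cv2.resize(b,None,fx=1.6,fy=1.5)])[:600]
cv2.imwrite("pics/a.png",o)
E
cat >> h.py <<'E'
def down(yaw):
    "tool z down, tool y axis along world direction yaw(deg)"
    a=np.radians(yaw); y=np.array([np.cos(a),np.sin(a),0]); z=np.array([0,0,-1.]); return np.column_stack([np.cross(y,z),y,z])
E
```

```text
(no output)
```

View pics/a.png

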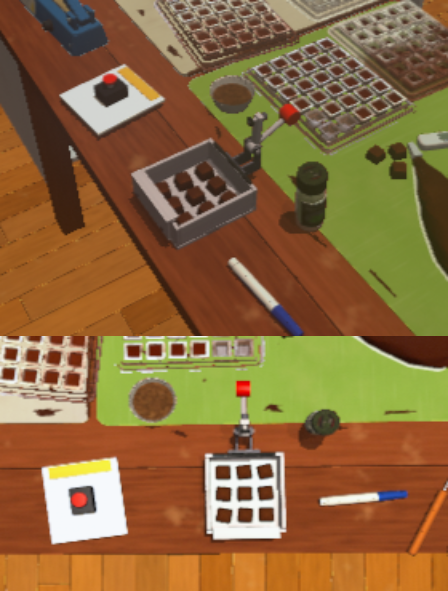

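```bash
python3 - <<'E'
from h import *
print(imaging.camera_info("wrist"))
for y in (90,-90): print(y,solver.ik([0.5,-0.06,0.3],down(y)),solver.ik([0.48,-0.31,0.3],down(y)))
E
```

```text
{'vfov': 59.927531673734975, 'cx': 281.7113881912168, 'cy': 213.59124238921646, 'T_tool_cam': array([[ 1.14134388e-03, -9.51598917e-01, -3.07340524e-01,
         8.20296497e-02],
       [ 9.99998971e-01,  1.35330499e-03, -4.76542589e-04,
         5.72605775e-04],
       [ 8.69402875e-04, -3.07339664e-01,  9.51599482e-01,
        -1.58580238e-01],
       [ 0.00000000e+00,  0.00000000e+00,  0.00000000e+00,
         1.00000000e+00]])}
90 [  15.54465797    1.75204191  -13.51544211    0.          -74.73251598
 -105.54465797] [-13.24269595   8.53804798  -5.91288593   0.         -75.54906609
 -76.75730405]
-90 [ 15.54465797   1.75204191 -13.51544211   0.         -74.73251598
  74.45534203] [-13.24269595   8.53804798  -5.91288593   0.         -75.54906609
 103.24269595]
```

```bash
cat > look.py <<'E'
from h import *
L=["box","lip","seal_top","lid","lid_grip","lid_plain_edge","lid_brass_edge","pump_top","clamp_hinge","clamp_knob","foot_mount"]
def look(tag,labels=L):
    robot.dwell(0.15)
    s=robot.get_state(); im,d=imaging.grab_frame("wrist"); C=cam("wrist",s)
    save(tag+".png",im); np.savez(tag+".npz",im=im,d=d,P=cloud(C,d))
    for l in labels:
        for x in nets.landmark_of("wrist",l)[:1]:
            u,v=[int(round(k)) for k in x["pixel"]]
            dd=d[min(max(v,0),419),min(max(u,0),559)]
            print(tag,l,round(x["p"],2),u,v,np.round(unproj(C,x["pixel"],dd),4))
E
python3 - <<'E'
from look import *
robot.goto([0.47,-0.31,0.24],down(90)); look("wbox",["box","lip","seal_top","clamp_hinge","clamp_knob","foot_mount"])
robot.goto([0.47,-0.06,0.22],down(90)); look("wlid",["lid","lid_grip","lid_plain_edge","lid_brass_edge","pump_top"])
print(robot.get_state()["t"], robot.get_state()["position"],robot.get_state()["force"])
o=np.hstack([np.load("wbox.npz")["im"],np.load("wlid.npz")["im"]])
save("b.png",cv2.resize(o,(800,300)))
E
```

```text
wbox box 0.61 278 208 [ 0.5004 -0.313   0.0223]
wbox lip 0.89 278 170 [ 0.4515 -0.3131  0.057 ]
wbox seal_top 0.98 281 279 [ 0.5712 -0.3095  0.0495]
wbox clamp_hinge 0.6 281 314 [ 0.436 -0.31   0.321]
wbox clamp_knob 0.7 281 384 [ 0.446  -0.3098  0.333 ]
wbox foot_mount 0.93 283 351 [ 0.6105 -0.3076  0.1152]
wlid lid 0.97 284 208 [ 0.4884 -0.0589  0.0408]
wlid lid_grip 0.81 282 215 [ 0.49   -0.0603  0.0574]
wlid lid_plain_edge 0.66 272 150 [ 0.4359 -0.0707  0.0151]
wlid lid_brass_edge 0.77 293 267 [ 5.708e-01 -4.760e-02 -1.000e-04]
wlid pump_top 0.72 50 216 [ 0.5029 -0.3016  0.0181]
6.95 [ 0.47002357 -0.06038839  0.21992257] [-0.73117323  0.36185121  0.07367475]
```

View pics/b.png

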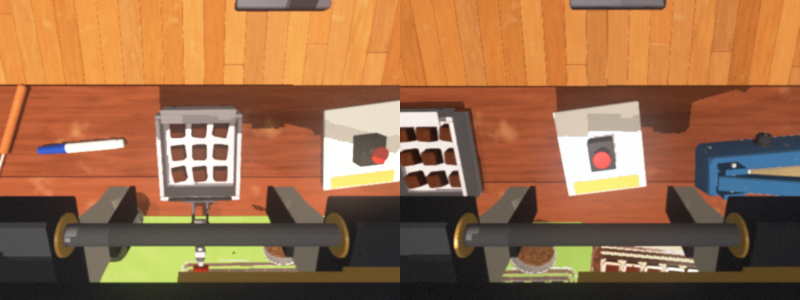

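```bash
python3 - <<'E'
from h import *
def rect(P,m,n):
    m=cv2.morphologyEx(m.astype(np.uint8),cv2.MORPH_OPEN,np.ones((2,2)))
    k,lab,st,_=cv2.connectedComponentsWithStats(m)
    for i in range(1,k):
        if st[i,4]<60: continue
        q=P[lab==i]; r=cv2.minAreaRect((q[:,:2]*1000).astype(np.float32))
        print(n,st[i],np.round(r[0],1),np.round(r[1],1),round(r[2],2),"z",np.round(np.median(q[:,2]),4), "x",np.round(np.percentile(q[:,0],[1,99]),4),"y",np.round(np.percentile(q[:,1],[1,99]),4))
for f in ("wlid","wbox"):
    a=np.load(f+".npz"); P=a["P"]; Z=P[...,2]
    roi=(P[...,0]>0.4)&(P[...,0]<0.75)
    if f=="wlid":
        roi&=(abs(P[...,1]+.06)<.11)
        rect(P,roi&(Z>.008)&(Z<.024),"plate"); rect(P,roi&(Z>.035)&(Z<.046),"block"); rect(P,roi&(Z>.05)&(Z<.064),"pump")
    else:
        roi&=(abs(P[...,1]+.31)<.09)
        for lo,hi in ((.0395,.0475),(.04,.0535),(.0535,.063),(.066,.2)): rect(P,roi&(Z>lo)&(Z<hi),f"box{lo}")
    h,e=np.histogram(Z[roi],bins=np.arange(-.01,.13,.004)); print(dict(zip(np.round(e,3),h)))
E
```

```text
plate [  215   142   130   133 12004] [479.7 -62.3] [187.4 123.7] 7.68 z 0.0164 x [0.4316 0.5677] y [-0.122   0.0024]
plate [189 346  26  22 253] [ 540. -106.] [ 28.7 321.7] 68.71 z 0.0235 x [0.6599 0.689 ] y [-0.1684 -0.1403]
plate [ 267  346  109   35 1990] [559.   -6.1] [129.  341.5] 86.82 z 0.0124 x [0.6712 0.7176] y [-0.0777  0.0497]
plate [329 367  36   7 112] [702.3  17.4] [48.2 22.3] 84.51 z 0.0206 x [0.6892 0.712 ] y [-0.0043  0.0395]
plate [195 387  44   9 358] [ 566.9 -116.1] [ 53.6 376.4] 81.24 z 0.016 x [0.4425 0.7502] y [-0.1681 -0.0705]
block [ 262  195   42   47 1090] [459.  -65.6] [145.6  37.2] 7.57 z 0.0402 x [0.4764 0.5311] y [-0.0789 -0.0394]
pump [271 212  25  25 483] [451.8 -65.1] [131.9  23.1] 6.44 z 0.0563 x [0.4877 0.5163] y [-0.0708 -0.0487]
{np.float64(-0.01): np.int64(0), np.float64(-0.006): np.int64(73), np.float64(-0.002): np.int64(24052), np.float64(0.002): np.int64(2313), np.float64(0.006): np.int64(1312), np.float64(0.01): np.int64(589), np.float64(0.014): np.int64(12201), np.float64(0.018): np.int64(712), np.float64(0.022): np.int64(1301), np.float64
[... 1925 characters left out ...]
int64(484), np.float64(0.042): np.int64(1703), np.float64(0.046): np.int64(675), np.float64(0.05): np.int64(65), np.float64(0.054): np.int64(1255), np.float64(0.058): np.int64(907), np.float64(0.062): np.int64(55), np.float64(0.066): np.int64(2), np.float64(0.07): np.int64(0), np.float64(0.074): np.int64(0), np.float64(0.078): np.int64(0), np.float64(0.082): np.int64(12), np.float64(0.086): np.int64(69), np.float64(0.09): np.int64(73), np.float64(0.094): np.int64(74), np.float64(0.098): np.int64(1), np.float64(0.102): np.int64(0), np.float64(0.106): np.int64(14), np.float64(0.11): np.int64(41), np.float64(0.114): np.int64(178), np.float64(0.118): np.int64(65), np.float64(0.122): np.int64(0)}
```

```bash
python3 - <<'E'
from h import *
from scipy.optimize import minimize
def ras(Q):
    g=np.zeros((400,500),np.uint8); i=np.round((Q[:,0]-.4)*1000).astype(int); j=np.round((Q[:,1]+.45)*1000).astype(int)
    ok=(i>=0)&(i<400)&(j>=0)&(j<500); g[i[ok],j[ok]]=255
    g=cv2.morphologyEx(g,cv2.MORPH_CLOSE,np.ones((3,3)));g=cv2.morphologyEx(g,cv2.MORPH_OPEN,np.ones((3,3))); return g
def big(g):
    k,lab,st,_=cv2.connectedComponentsWithStats(g); i=1+np.argmax(st[1:,4]); y,x=np.nonzero(lab==i); return np.column_stack([y/1000+.4,x/1000-.45])
def R(a): return np.array([[np.cos(a),-np.sin(a)],[np.sin(a),np.cos(a)]])
def sdr(q,c,h):
    d=abs(q-c)-h; return np.linalg.norm(np.maximum(d,0),axis=1)+np.minimum(d.max(1),0)
def iou_fit(Q,h,x0):
    # filled rectangle fit: points outside penalised, area inside unfilled penalised
    grid=np.stack(np.meshgrid(np.arange(-h[0],h[0],.001),np.arange(-h[1],h[1],.001)),-1).reshape(-1,2)
    g=np.zeros((400,500),np.uint8); g[np.round((Q[:,0]-.4)*1000).astype(int),np.round((Q[:,1]+.45)*1000).astype(int)]=1
    g=cv2.GaussianBlur(g.astype(np.float32),(0,0),1.5)
    f=lambda p:-cv2.remap(g,((grid@R(p[2]).T+p[:2])[:,1]*1000+450).astype(np.float32),((grid@R(p[2]).T+p[:2])[:,0]*1000-400).astype(np.float32),cv2.INTER_LINEAR).sum()
    r=minimize(f,x0,method="Nelder-Mead",options=dict(initial_simplex=np.array([x0]*4)+np.vstack([np.zeros(3),np.diag([.006,.006,.05])]),xatol=1e-5)); return r.x,-r.fun/len(grid)
a=np.load("wlid.npz");P=a["P"];Z=P[...,2]
for n,lo,hi,h in (("plate",.011,.021,(.065,.06)),("block",.036,.045,(.022,.018)),("pump",.05,.062,(.012,.012))):
    Q=big(ras(P[(Z>lo)&(Z<hi)&(abs(P[...,1]+.06)<.11)&(P[...,0]>.4)]))
    r=cv2.minAreaRect((Q*1000).astype(np.float32)); print(n,np.round(r[0],1),np.round(r[1],1),round(r[2],2))
    if n!="pump": 
        x,s=iou_fit(Q,h,np.array([r[0][0]/1000,r[0][1]/1000,.1])); print("  fit",np.round(x,4),np.degrees(x[2]),s)
a=np.load("wbox.npz");P=a["P"];Z=P[...,2]
roi=(P[...,0]>.42)&(P[...,0]<.6)&(abs(P[...,1]+.31)<.08)
rim=ras(P[roi&(Z>.043)&(Z<.052)]);rim=np.column_stack(np.nonzero(rim))/1000+[.4,-.45]
lip=big(ras(P[roi&(Z>.055)&(Z<.061)])); print("lip",[np.round(v,4) for v in cv2.minAreaRect((lip*1000).astype(np.float32))], )
def f(p):
    q=(rim-p[:2])@R(p[2]); d=np.maximum(sdr(q,[0,0],[.065,.06]),-sdr(q,[0,0],[.059,.054]))
    l=(lip-p[:2])@R(p[2]); e=sdr(l,[-.0655,0],[.010,.05])
    return np.minimum(np.maximum(d,0),.004).sum()+np.minimum(np.maximum(e,0),.004).sum()*0.5
best=min((minimize(f,[.508+dx,-.3125,t],method="Nelder-Mead",options=dict(initial_simplex=np.array([[.508+dx,-.3125,t]]*4)+np.vstack([np.zeros(3),np.diag([.004,.004,.03])]))) for dx in(-.005,0,.005) for t in (0,.04,-.04)),key=lambda r:r.fun)
print("box",best.x,np.degrees(best.x[2]),best.fun,len(rim),len(lip))
q=(lip-best.x[:2])@R(best.x[2]); print("lip in box",np.percentile(q,[2,98],axis=0))
q=(rim-best.x[:2])@R(best.x[2]); print("rim",np.percentile(q,[2,98],axis=0))
cl=P[(Z>.075)&(Z<.125)&(P[...,0]>.58)&(abs(P[...,1]+.31)<.05)]; 
q=(cl[:,:2]-best.x[:2])@R(best.x[2]); 
for lo in np.arange(.09,.2,.01):
    m=(q[:,0]>=lo)&(q[:,0]<lo+.01)
    if m.sum()>5: print("clamp",round(lo,3),m.sum(),np.round(np.percentile(q[m,1],[5,95]),4),np.round(np.percentile(cl[m,2],[5,50,95]),4))
E
```

```text
plate [498.8 -60.7] [130.4 120.5] 7.91
  fit [ 0.4991 -0.0602  0.1358] 7.782620015317837 0.8513211137820513
block [498.7 -60.6] [44.4 35.9] 8.53
  fit [ 0.499  -0.0603  0.137 ] 7.849341040362752 0.6221041438555477
pump [499.  -60.5] [23. 22.] 90.0
lip [array([ 444.3786, -313.9157]), array([ 19.4519, 100.2155]), np.float64(1.2454)]
box [ 0.5092569  -0.31285651  0.01740876] 0.9974485064807417 0.12551460990885593 2266 1876
lip in box [[-0.07401805 -0.04795654]
 [-0.05599466  0.04795928]]
rim [[-0.06227652 -0.05945786]
 [ 0.06482021  0.05961507]]
clamp 0.09 41 [-0.0041  0.0032] [0.1138 0.118  0.1209]
clamp 0.1 183 [-0.0062  0.0067] [0.1095 0.1171 0.1187]
clamp 0.11 74 [-0.005   0.0048] [0.1128 0.1165 0.1178]
clamp 0.14 198 [-0.0089  0.009 ] [0.0865 0.0916 0.097 ]
clamp 0.15 31 [-0.011   0.0107] [0.0844 0.0951 0.0968]
```

```bash
cat >> h.py <<'E'
from scipy.spatial.transform import Rotation as Ro
BOX=np.array([.5093,-.3129,0.]); BY=np.radians(1.1)
RB=Ro.from_euler("z",BY).as_matrix()
def bp(x,y,z): return BOX+RB@np.array([x,y,z])     # box (m) -> world
def br(v): return RB.T@np.array(v)
D0=np.column_stack([[-1,0,0],[0,1,0],[0,0,-1.]])   # tool in lid frame when gripped
def lidtool(X0,Z0,th,G=0.0195,y=0):
    "tool pose with the lid's plain edge at box X0,Z0 (m), tilt th (brass up)"
    M=Ro.from_euler("y",-th).as_matrix()
    p=np.array([X0,y,Z0])+M@np.array([.065,0,G-.010]); return bp(*p),RB@M@D0
def F(): return np.round(br(robot.get_state()["force"]),1)
E
python3 - <<'E'
from h import *
c=[.499,-.0604]; O=down(90+7.85)
jaws.move_gripper(0.8)
robot.goto([*c,.09],O); robot.servo_line([*c,.0195],O,speed=.1)
s=robot.get_state(); print(s["position"],F())
jaws.move_gripper(0.0); s=robot.get_state(); print(s["grip_width"],s["finger_force"])
robot.servo_line([*c,.12],O,speed=.2); print("lifted",F(),robot.get_state()["grip_width"])
p,o=lidtool(-.050,.095,.16); robot.servo_line(p,o,speed=.2)
robot.dwell(.2); print(robot.get_state()["t"],F())
im,d=imaging.grab_frame("scene"); save("c.png",cv2.resize(im[130:330,180:400],None,fx=2.5,fy=2.5))
im,d=imaging.grab_frame("wrist"); save("c2.png",im)
E
```

```text
[ 0.49959798 -0.06025812  0.02025106] [-0.6 -0.5  0.1]
0.4046336175012601 29.999889135360718
lifted [-0.1 -0.3 -4.2] 0.4075509798911062
11.8833 [-0.  -1.3 -2.6]
```

View pics/c.png

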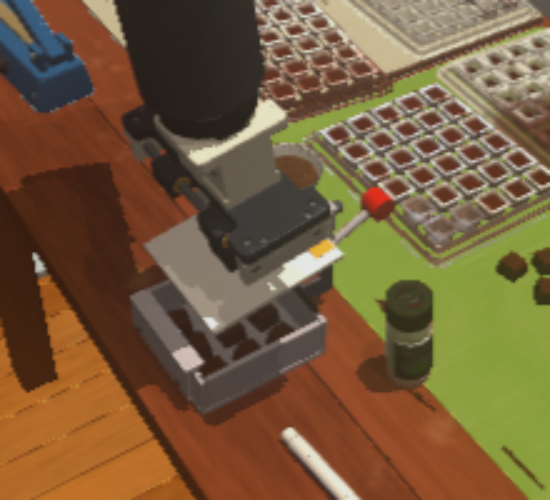

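```bash
python3 - <<'E'
from h import *
def go(*a,v=.06):
    p,o=lidtool(*a); robot.servo_line(p,o,speed=v); s=robot.get_state()
    print(a,F(),np.round(br(s["position"]-p)*1e3,2),round(s["t"],2))
go(-.050,.060,.16,v=.1)
go(-.050,.0465,.16,v=.04)
for X in (-.055,-.059,-.063,-.066): 
    go(X,.0465,.16,v=.03)
    f=F()
    if abs(f[0])>10 or abs(f[2]+3)>12: break
s=robot.get_state(); print(s["grip_width"],s["ft_torque"])
im,d=imaging.grab_frame("scene"); save("d.png",cv2.resize(im[130:330,180:400],None,fx=2.5,fy=2.5))
E
```

```text
(-0.05, 0.06, 0.16) [-0.2  0.  -2.3] [ 0.03 -0.09 -0.09] 12.48
(-0.05, 0.0465, 0.16) [-1.5 -0.6 -2.3] [-0.13  0.01 -0.2 ] 12.97
(-0.055, 0.0465, 0.16) [-0.3 -0.4 -2.4] [-0.19 -0.03  0.22] 13.28
(-0.059, 0.0465, 0.16) [-0.5 -0.3 -2.1] [-0.19  0.01  0.08] 13.57
(-0.063, 0.0465, 0.16) [ 0.   0.1 -2.4] [-0.25  0.02 -0.03] 13.85
(-0.066, 0.0465, 0.16) [-0.9 -0.2 -3. ] [-0.21  0.01  0.  ] 14.1
0.410773607001476 [-0.00515722  0.5118971  -0.02530813]
```

```bash
python3 - <<'E'
from h import *
def go(*a,v=.06):
    p,o=lidtool(*a); robot.servo_line(p,o,speed=v); s=robot.get_state()
    print(a,F(),np.round(br(s["position"]-p)*1e3,2),round(s["t"],2))
    return F()
go(-.066,.046,.11,v=.03)
for th in (.08,.06,.045,.035):
    f=go(-.0655,.0455,th,v=.03)
    if abs(f[0])>12 or f[2]>8: break
im,d=imaging.grab_frame("scene"); save("d.png",cv2.resize(im[130:330,180:400],None,fx=2.5,fy=2.5))
for l in ("lid_plain_edge","lid_brass_edge","lip","pump_top"): print(l,nets.landmark_of("scene",l)[:1])
E
```

```text
(-0.066, 0.046, 0.11) [-0.3 -0.8 -3.2] [ 0.48  0.16 -0.33] 14.43
(-0.0655, 0.0455, 0.08) [ 0.1  0.  -2.4] [ 0.15  0.11 -0.18] 14.68
(-0.0655, 0.0455, 0.06) [-0.4  0.6 -3.2] [0.09 0.03 0.  ] 14.93
(-0.0655, 0.0455, 0.045) [ 0.2 -0.2 -3.7] [ 0.15  0.02 -0.06] 15.18
(-0.0655, 0.0455, 0.035) [-0.3 -0.1 -1.2] [ 0.13  0.03 -0.1 ] 15.43
lid_plain_edge [{'pixel': [247.0, 264.3], 'p': 0.93}]
lid_brass_edge [{'pixel': [296.9, 239.2], 'p': 0.67}]
lip [{'pixel': [253.0, 258.4], 'p': 0.81}]
pump_top []
```

View pics/d.png

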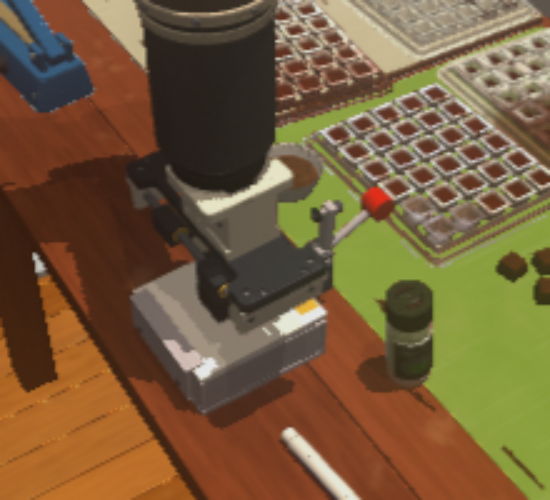

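```bash
python3 - <<'E'
from look import *
p,o=lidtool(-.0655,.0452,.031); robot.servo_line(p,o,speed=.03); print(F())
jaws.move_gripper(0.7); s=robot.get_state(); print(F(),s["t"])
p2=s["position"]+np.array([0,0,.05]); robot.servo_line(p2,speed=.15)
robot.servo_line(bp(.10,0,.22),RB@D0,speed=.25)
look("wk",["clamp_knob","clamp_hinge","foot_mount","lid_brass_edge","lid_plain_edge","lid_grip","pump_top"])
a=np.load("wk.npz"); P=a["P"]; save("e.png",a["im"])
Q=(P-BOX)@RB; im=a["im"].astype(int)
red=(im[...,0]>140)&(im[...,1]<70)&(im[...,2]<70)&(P[...,2]>.03)
k,lab,st,cen=cv2.connectedComponentsWithStats(red.astype(np.uint8))
for i in range(1,k):
    if st[i,4]>60: q=Q[lab==i]; print(st[i],np.round(np.percentile(q,[3,50,97],axis=0),4).tolist())
m=(abs(Q[...,0])<.068)&(abs(Q[...,1])<.065)&(Q[...,2]>.043)&(Q[...,2]<.065)&(Q[...,0]>-.05)
q=Q[m]; A=np.c_[q[:,:2],np.ones(len(q))]; 
for _ in range(3):
    c,*_r=np.linalg.lstsq(A,q[:,2],rcond=None); e=abs(A@c-q[:,2]); A=A[e<.003];q=q[e<.003]
print("plate plane",c,"z(+65),z(-50)",A.shape,c@[.065,0,1],c@[-.05,0,1],"yext",np.percentile(q[:,1],[1,99]),"xmax",np.percentile(q[:,0],99))
print(robot.get_state()["t"])
E
```

```text
[-0.5 -0.2 -1.7]
[ 0.3  1.  -0.2] 16.6
wk clamp_knob 0.94 280 276 [ 0.6662 -0.3109  0.1013]
wk clamp_hinge 0.64 282 195 [ 0.6043 -0.3107  0.0698]
wk foot_mount 0.97 286 218 [ 0.6098 -0.3073  0.1145]
wk lid_brass_edge 0.68 282 194 [ 0.6041 -0.3105  0.0674]
wk lid_grip 0.88 283 78 [ 0.5091 -0.3117  0.0931]
wk pump_top 0.85 280 73 [ 0.5064 -0.3135  0.0943]
[272  58  26  26  72] [[-0.0141, -0.0057, 0.0771], [-0.0108, 0.0061, 0.0926], [0.0022, 0.0122, 0.0942]]
[269 265  24  14 247] [[0.1496, -0.0093, 0.0966], [0.1527, -0.0, 0.1004], [0.1563, 0.0092, 0.1035]]
[268 282  26   7 154] [[0.1614, -0.0101, 0.1006], [0.1645, -0.0, 0.103], [0.1684, 0.0093, 0.1046]]
plate plane [0.03315584 0.00080174 0.05345722] z(+65),z(-50) (17650, 3) 0.055612346962762016 0.051799425057001504 yext [-0.05862742  0.05877855] xmax 0.06305517713456495
18.3917
```

View pics/e.png

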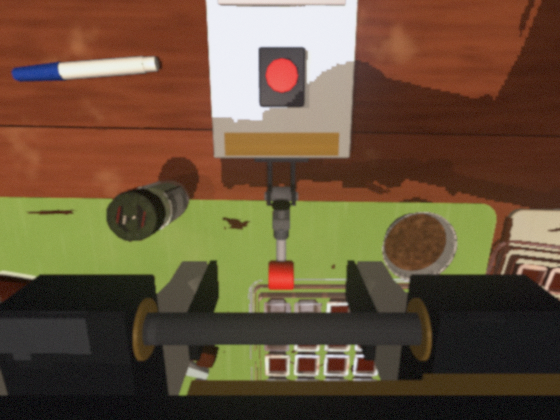

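```bash
python3 - <<'E'
from h import *
def knob(a): a=np.radians(a); return .098-.07*np.sin(a), .06+.07*np.cos(a)
O=RB@D0
x,z=knob(-63.7)
robot.servo_line(bp(x,0,z-.017),O,speed=.18); print(F())
jaws.move_gripper(0.); s=robot.get_state(); print("w",s["grip_width"],s["finger_force"],F(),s["t"])
for a in np.arange(-56,1,8):
    x,z=knob(a); robot.servo_line(bp(x,0,z-.017),O,speed=.06); f=F(); print(a,f)
    if np.abs(f).max()>45: break
s=robot.get_state(); print(s["t"],s["grip_width"])
im,d=imaging.grab_frame("scene"); save("f.png",cv2.resize(im[130:330,180:400],None,fx=2.5,fy=2.5))
E
```

```text
[ 0.1 -0.   0.4]
w 0.2502862542420086 30.004515051841736 [-0.1 -3.9  0.3] 20.1333
-56 [ 0.2 -4.7 -2.8]
-48 [ 0.5 -5.2 -5. ]
-40 [ 1. -6. -5.]
-32 [ 1.2 -5.7 -6.7]
-24 [ 2.9 -5.1 -6.1]
-16 [ 3.8 -5.9 -7.2]
-8 [ 5.3 -5.1 -6. ]
0 [ 5.7 -4.2 -4.4]
22.6583 0.24834030718589115
```

View pics/f.png

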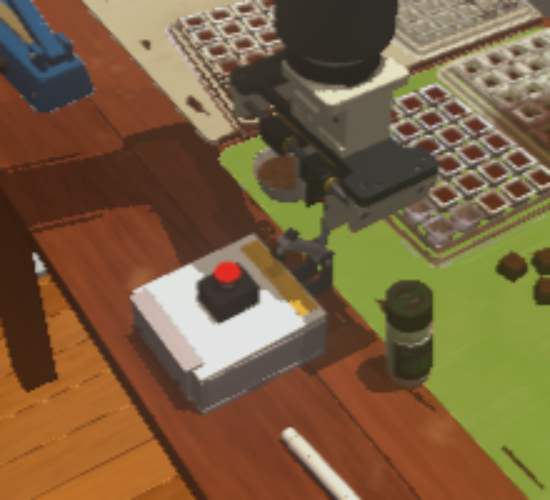

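```bash
cat > push.py <<'E'
from h import *
def knob(a): a=np.radians(a); return .098-.07*np.sin(a), .06+.07*np.cos(a)
O=RB@D0
def meas():
    v=[]
    for _ in range(4): robot.dwell(.02); v.append(br(robot.get_state()["force"]))
    return np.mean(v,axis=0)
def push(a,f0,v=.03):
    x,z=knob(a); robot.servo_line(bp(x+.0225,0,z-.008),O,speed=v); f=meas()-f0
    rz=z-.06; rx=x+.013-.098
    k=(rz*f[0]-rx*f[2])/.07
    print(round(a,2),np.round(f,1),"knob",round(k,2),round(robot.get_state()["t"],2)); return k
E
python3 - <<'E'
from push import *
jaws.move_gripper(.5); x,z=knob(0)
robot.servo_line(bp(x,0,z+.04),O,speed=.2)
jaws.move_gripper(0.)
robot.servo_line(bp(x+.045,0,z+.03),O,speed=.2); robot.servo_line(bp(x+.04,0,z-.008),O,speed=.15)
robot.dwell(.1); f0=meas(); np.save("f0.npy",f0); print(f0)
for a in (-3,2,6,10,14,17):
    k=push(a,f0)
    if k>13: break
E
```

```text
[ 0.07394152 -0.32593603 -0.20744952]
-3 [6.1 1.8 5.3] knob 4.81 26.27
2 [6.1 1.  5.8] knob 5.18 26.69
6 [5.9 0.2 4.9] knob 5.45 27.07
10 [5.8 0.  5. ] knob 5.62 27.46
14 [5.8 0.3 5.2] knob 5.88 27.84
17 [ 5.2 -0.2  4.6] knob 5.45 28.18
```

```bash
python3 - <<'E'
from push import *
f0=np.load("f0.npy"); a=17
ks=[]
while a<40:
    a+=.7 if (not ks or ks[-1]<8.8) else .35
    ks.append(push(a,f0,v=.02))
    if ks[-1]>12.3: break
E
```

```text
17.7 [5.3 0.  4.6] knob 5.55 28.5
18.4 [ 5.2 -0.2  4.5] knob 5.49 28.82
19.1 [ 4.9 -0.5  4.2] knob 5.23 29.13
19.8 [5.1 0.1 4.4] knob 5.51 29.45
20.5 [ 5.4 -0.2  4.5] knob 5.84 29.77
21.2 [6.2 0.  5.1] knob 6.68 30.08
21.9 [ 6.  -0.1  5.2] knob 6.52 30.4
22.6 [5.8 0.  5.5] knob 6.47 30.72
23.3 [6.8 0.6 5.6] knob 7.47 31.03
24.0 [6.8 0.6 5.7] knob 7.48 31.35
24.7 [7.5 0.3 5.9] knob 8.22 31.67
25.4 [8.3 0.9 6. ] knob 9.0 31.98
25.75 [9.  1.3 6.9] knob 9.81 32.3
26.1 [9.6 1.5 6.9] knob 10.37 32.62
26.45 [10.1  1.6  6.7] knob 10.77 32.93
26.8 [10.5  1.4  7.4] knob 11.32 33.25
27.15 [11.   2.3  8. ] knob 11.94 33.57
27.5 [12.2  2.3  8.6] knob 13.19 33.88
```

```bash
python3 - <<'E'
from look import *
from push import knob,meas,O
s=robot.get_state(); p=s["position"]
robot.servo_line(p+RB@[.03,0,.004],O,speed=.1)
x,z=knob(27.5)
robot.servo_line(bp(x+.05,0,.20),O,speed=.25)
robot.servo_line(bp(-.04,0,.22),O,speed=.3)
look("wl",["pump_top","lid_grip","clamp_knob"])
a=np.load("wl.npz"); P=a["P"]; save("g.png",a["im"]); Q=(P-BOX)@RB; im=a["im"].astype(int)
red=(im[...,0]>140)&(im[...,1]<70)&(im[...,2]<70)&(P[...,2]>.03)
k,lab,st,cen=cv2.connectedComponentsWithStats(red.astype(np.uint8))
for i in range(1,k):
    if st[i,4]>60: q=Q[lab==i]; print(st[i],np.round(np.percentile(q,[3,50,97],axis=0),4).tolist())
m=(abs(Q[...,0])<.068)&(abs(Q[...,1])<.065)&(Q[...,2]>.043)&(Q[...,2]<.056)&(Q[...,0]>-.05)
q=Q[m]; A=np.c_[q[:,:2],np.ones(len(q))]
for _ in range(4):
    c,*_r=np.linalg.lstsq(A,q[:,2],rcond=None); e=abs(A@c-q[:,2]); A=A[e<.002];q=q[e<.002]
print("plane",c,"z(+65),z(-65)",len(A),c@[.065,0,1],c@[-.065,0,1],"yext",np.percentile(q[:,1],[1,99]))
print(robot.get_state()["t"])
E
```

```text
wl pump_top 0.92 282 251 [ 0.5095 -0.3122  0.0915]
wl lid_grip 0.69 281 237 [ 0.497  -0.3131  0.0907]
wl clamp_knob 0.55 284 342 [ 0.4419 -0.3134  0.3024]
plane [-0.00100126  0.00121517  0.05138357] z(+65),z(-65) 8467 0.05131848567386503 0.05144864992675158 yext [-0.0586676   0.05902615]
35.8833
```

View pics/g.png

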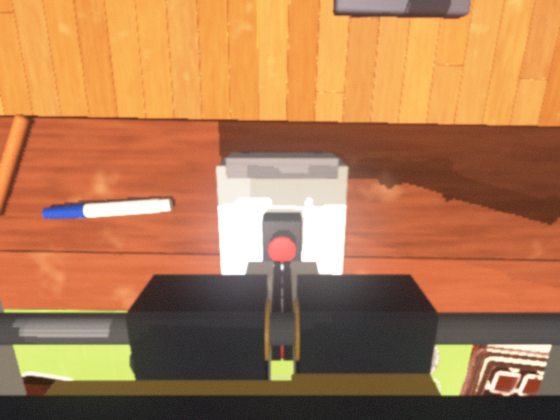

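```bash
python3 - <<'E'
from push import *
robot.servo_line(bp(-.001,0,.12),O,speed=.2); robot.servo_line(bp(-.001,0,.096),O,speed=.1)
robot.dwell(.1); f0=meas(); print(f0)
for z in (.089,.0865,.0845,.083,.082,.0815,.081,.0805,.080,.0795,.079):
    robot.servo_line(bp(-.001,0,z),O,speed=.03); f=meas()-f0; print(z,np.round(f,1),np.round(robot.get_state()["position"][2],4))
    if f[2]>9: break
robot.dwell(.25)
robot.servo_line(bp(-.001,0,.10),O,speed=.06); robot.servo_line(bp(-.06,0,.22),O,speed=.25)
s=robot.get_state(); im,d=imaging.grab_frame("wrist"); C=cam("wrist",s); P=cloud(C,d); Q=(P-BOX)@RB
save("i.png",im)
for l in ("pump_top",):
    r=nets.landmark_of("wrist",l)[:1]; u,v=[int(t) for t in r[0]["pixel"]]; print(r,Q[v,u])
m=(abs(Q[...,0])<.068)&(abs(Q[...,1])<.065)&(Q[...,2]>.043)&(Q[...,2]<.056)&(Q[...,0]>-.05)
q=Q[m]; A=np.c_[q[:,:2],np.ones(len(q))]
for _ in range(4):
    c,*_r=np.linalg.lstsq(A,q[:,2],rcond=None); e=abs(A@c-q[:,2]); A=A[e<.002];q=q[e<.002]
print("plane z(+65),z(-65)",len(A),c@[.065,0,1],c@[-.065,0,1]); print(robot.get_state()["t"])
E
```

```text
[0.22950693 0.06992318 0.06907093]
0.089 [ 0.8 -0.3  2.4] 0.0893
0.0865 [ 1.6 -0.6  3.6] 0.0867
0.0845 [ 1.9 -0.2  4.3] 0.0848
0.083 [2.2 0.  4.8] 0.0833
0.082 [ 1.9 -0.1  6.1] 0.0824
0.0815 [1.3 0.9 8.5] 0.0823
0.081 [ 0.1  1.4 12.3] 0.0822
[{'pixel': [279.8, 270.4], 'p': 0.45}] [-0.07199141 -0.00088736  0.23146532]
plane z(+65),z(-65) 6567 0.0513179121786996 0.05138099684563805
40.975
```

```bash
python3 - <<'E'
from h import *
robot.servo_line(bp(-.10,.12,.26),speed=.25); robot.dwell(.5)
for n in ("top","scene"):
    im,d=imaging.grab_frame(n); Q=(cloud(cam(n),d)-BOX)@RB
    m=(np.hypot(Q[...,0],Q[...,1])<.009)&(Q[...,2]>.06)&(Q[...,2]<.11); print(n,m.sum(),np.percentile(Q[m][:,2],[20,50,80]) if m.any() else "")
print(order.job_done())
E
```

```text
top 45 [0.08923669 0.09017041 0.0913831 ]
scene 70 [0.07566128 0.09013019 0.09170687]
the job is handed in; nothing more can be done
None
```

I closed the box and handed the job in at about 42 s of the 72 s allowed: the lid's plain edge is under the lip and the clamp holds it flush. The pump head was pressed to its stop and is up again. Jar, bowl and pen were kept clear; hand-in returned no verdict.

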